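# Power up the portable hob

### The arm

A 6-joint arm with a two-finger parallel gripper is mounted at the origin on a cart in front of the work surface, level with it; the furniture and walls round the work are solid. World frame = base frame: x ahead of the robot, y to its left, z up, the work surface at z = 0. Lengths are in mm, angles in rad, forces in N, time in s.
With the tool pointing down it reaches from about 275 to 1000 mm from the base axis. Payload 8.4 kg.
Tool frame: the origin (TCP) lies at the very end of the fingers, on their centre line; the grasp point (between the pads) lies 19 mm behind it; z points along the fingers, y is the line along which they close (so a half turn about z gives the same grasp; the last joint's range is limited). The gripper opens to 85 mm and grips with 20 to 120 N. Pads are 22 mm wide; open, the fingers measure 114 mm over their backs; the gripper's body (76 mm by 85 mm) begins 54 mm behind the grasp point. The pads swing forward as they close: fully open they stand 13 mm farther back than shut.
Start: joints at [-1.194, 0.353, 1.633, -0, 1.155, -0.002], TCP at [231.127, -580.696, 231.281] pointing down, gripper open.
Joint ranges: [-2.63, 2.63], [-0.92, 2.1], [0.06, 2.66], [-1.3, 4.44], [0, 2.69], [-3.02, 3.02]. Speed limits (rad/s): [2.22, 2.22, 2.79, 3.14, 3.14, 3.14].

### API

Orientations are given as a rotation vector (axis times angle).
In Python, from workcell import readout, optics, job gives the robot as it stands. The module is installed in compiled form; this text tells all that it offers.
- The arm moves only by the tool carry_out, never from a script. Its argument "targets" is text: rows parted by semicolons, each of 6 numbers parted by spaces: the shift along the tool's x, y, z in cm, then the turn, a rotation vector about the tool's x, y, z in rad. In form: dx dy dz ax ay az; .... A call has 1 to 10 rows; each row shifts and turns the commanded pose from where the row before left it, along the tool's axes as they then stand; what a row does not reach is not made up. A row lasts 1/10 s, in which the tool goes at most 50 mm and 8.59 degrees, less where a joint would pass 70% of its speed; a pose out of reach is approached as far as the arm can. A call is refused whole if a number of a shift passes 5 or a number of a turn 0.15, either way. A call with a gripper value outside its range is refused whole. "hand" is the opening in per cent of the stroke, from 0 (shut) to 100 (fully open), set as the call begins (left out, the last holds). The fingers move at their own pace and stop on an object; the grip force is fixed at half the most. Time passes only in rows, so rows that do not move let the fingers close. It gives the time, the measured TCP pose, the force, the opening and the grip force at its end, in the units of the state.
- readout.get_state(): the state, without advancing time (a new reading comes with each control period).
- optics.get_image(name): name is "scene" or "top" or "wrist"; returns a dict with "color" (480x640x3 uint8, red, green, blue), "fx", "fy", "cx", "cy" (pixels), "camera_from_world" (4x4, takes a point from world to camera coordinates); the wrist camera has in their place "hand_eye" (4x4, takes a point from camera to tool coordinates, whose origin is the TCP and whose axes are the flange's). Camera axes: x right, y up, looking along -z (the intrinsics and any distortion apply to the point x, -y, -z); pixel columns grow to the right and rows downward; lengths in mm; the calibration is good to about 2 mm. The wrist camera is an equidistant fisheye: a pixel r from the principal point sees the ray r / f radians off the axis. A picture is of the moment at which its call begins: read the wrist's pose just before it. There is no depth.
- job.finish_job(): hands the job in; it is judged then, once.
The state is a dict: "t": time; "qpos": joint angles; "joint_velocities": joint speeds; "joint_efforts": joint torques, N m; "ee_pos": TCP position; "tcp_rot": TCP orientation; "ft_force": force on the tool from outside, world axes, zero at the start; "moment": the same for the moment, N m; "width": finger opening in mm; "grip_force": force on a finger pad.
Only numpy, scipy, OpenCV 4.12 (cv2) and the standard library are available. Lean on these libraries where they do the work, as an engineer would, in place of code of your own. Each camera call takes 0.05 s, during which the arm holds its last target. There are 200 camera calls.

### The job

Get the portable hob going: first push down the raised end of the wide rocker on the white power block, all the way, so that it is switched on; then press the round key on the hob fully down (it stays down); then press the long bar key fully down, keep it down for about two seconds and let it come up again. Keep to this order, do not press the two square keys or the narrow rocker, and leave the saucepan and everything else standing where it is: nothing needs to be picked up.

Things in the scene. Friction and masses are not known exactly. Their poses are not given: they have to be found in the camera images.
- hob: portable induction hob, fixed, 320 (x) x 260 (y) x 60 mm high, aluminium with a black top; origin under its centre, z up, x away from the robot at yaw 0. Four aluminium keys stand in a row on its front strip, at x = -122 mm in its frame; from y = +95 to -86 mm: round, square, square, bar. Flat key tops 72 mm above the worktop, 12 mm above the hob; travel 6 mm
- round_key_top (a point): centre of the top of the round key (diameter 32 mm); goes straight down
- round_key (a joint): travel of the round key: 0 up, 0.006 m fully down; moves with about 2.5 N of friction and stays where it is left
- bar_key_top (a point): centre of the top of the bar key (26 x 56 mm, long along the hob's y); goes straight down
- bar_key (a joint): travel of the bar key: 0 up, 0.006 m fully down; springs back; begins to move at 1.5 N, fully down takes about 4 N
- square_key_a (a joint): travel of the square key (24 x 24 mm, y = +37 mm on the hob) next to the round key, 0 up to 0.006 m down, springs back: not to be pressed
- square_key_b (a joint): travel of the square key (24 x 24 mm, y = -17 mm on the hob) next to the bar key, 0 up to 0.006 m down, springs back: not to be pressed
- power_block: white power block, fixed, 130 (x) x 140 (y) x 48 mm high; origin under its centre, z up, x away from the robot at yaw 0; left or right of the hob. In front on top two grey rockers, 66 mm long along x, pivots 60 mm above the worktop at x = -18 mm: wide (40 mm) at y = +35, narrow (18 mm) at y = -33 mm. Both start off, far (+x) end up. Frames to 52 mm; flat sockets behind
- wide_rocker_on_end (a point): point on the top face of the wide rocker's far, raised end, 22 mm from its pivot: where to push down; it sinks about 8 mm, to about 57 mm above the worktop
- wide_rocker (a joint): angle of the wide rocker: 0 off (far end up), 0.36 rad on (far end fully down); about 3 N at the push point moves it and it stays where it is left
- narrow_rocker (a joint): angle of the narrow rocker, same sense (0 off, 0.36 rad on): not to be pushed
- pot: loose open steel saucepan on the hob, about 156 mm across, 62 mm high, its rim about 122 mm above the worktop; origin at the centre of its underside
- tea_box: loose tea box, 64 x 142 x 75 mm, on the side of the hob away from the power block; origin under its centre
- salt_shaker: loose salt shaker, 44 mm across, 90 mm high, in front of the hob on the left; origin under its centre
- small_bowl: loose bowl, 130 mm across, 64 mm high, far right; origin under its centre
- candle_jar: loose candle jar, 76 mm across, 90 mm high, in front on the right; origin under its centre
Things that resemble listed ones, but are neither listed nor needed, are in the scene too. There is more than one size of the salt_shaker; the one meant has the size given above.

How it is judged:
By the outcome, as a careful person would: the job done as asked, in the order asked, and still so for the second after the job is handed in, with the robot touching nothing.
It also fails if it takes over 48 s, if anything falls off the work surface, if the arm or the gripper's body presses on something with over 40 N, if the wrist force passes 120 N, or if a joint passes its speed limit or range.

## Working session

There is one attempt and no reset: what is moved stays moved. The work goes in short steps, Python scripts to look and compute and a tool call to move; the robot and the scene stay as the last step left them, time stands still between calls to the robot, and variables do not carry over. Pictures are saved under pics/ and viewed, at most 10 in all, crops included, and the job is handed in when it is done.

Besides the shell and the picture viewer there is one more tool, called after "Request:" by a JSON object that holds its "name" and its "arguments". carry_out: Moves the arm, as the interface text tells. Its arguments: {"type":"object","properties":{"targets":{"type":"string"},"hand":{"type":"number"}},"required":["targets"]}

```bash
mkdir -p pics; cat > h.py <<'E'
import numpy as np,cv2
from workcell import readout,optics,job
from scipy.spatial.transform import Rotation as R
def grab(n,save):
    s=readout.get_state(); im=optics.get_image(n)
    cv2.imwrite('pics/'+save,im['color'][:,:,::-1]); 
    import pickle; im['s']=s; pickle.dump(im,open('pics/'+save+'.pkl','wb')); return im
def ray(im,u,v):
    T=np.linalg.inv(im['camera_from_world'])
    d=np.array([(u-im['cx'])/im['fx'],-(v-im['cy'])/im['fy'],-1])
    return T[:3,3],T[:3,:3]@d
def onz(im,u,v,z):
    o,d=ray(im,u,v); return o+d*(z-o[2])/d[2]
def proj(im,p):
    c=im['camera_from_world']@np.r_[p,1]; return im['cx']+im['fx']*c[0]/-c[2], im['cy']-im['fy']*c[1]/-c[2]
E
python3 -c "
from h import *
a=grab('top','top.png');b=grab('scene','scene.png')
s=readout.get_state();print(s['t'],s['ee_pos'],s['tcp_rot'],s['width'],{k:a[k] for k in a if k not in('color','s')})"
```

```text
0.1 [ 230.9560714  -580.30277772  230.64838693] [-3.08424883e+00 -5.91198123e-01  3.64220110e-04] 85.07069526161862 {'fx': 502.5552535761052, 'fy': 502.5552535761052, 'cx': 322.10635229423127, 'cy': 236.3550383174431, 'camera_from_world': array([[-1.06914297e-03, -9.99857025e-01, -1.68756415e-02,
        -1.33157225e+01],
       [ 9.82689371e-01, -4.17683441e-03,  1.85213806e-01,
        -5.09540685e+02],
       [-1.85257812e-01, -1.63854935e-02,  9.82553336e-01,
        -1.54745986e+03],
       [ 0.00000000e+00,  0.00000000e+00,  0.00000000e+00,
         1.00000000e+00]])}
```

View pics/top.png

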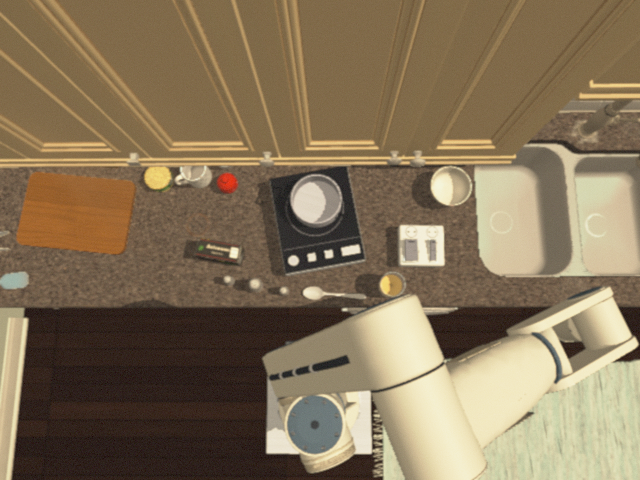

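View pics/scene.png

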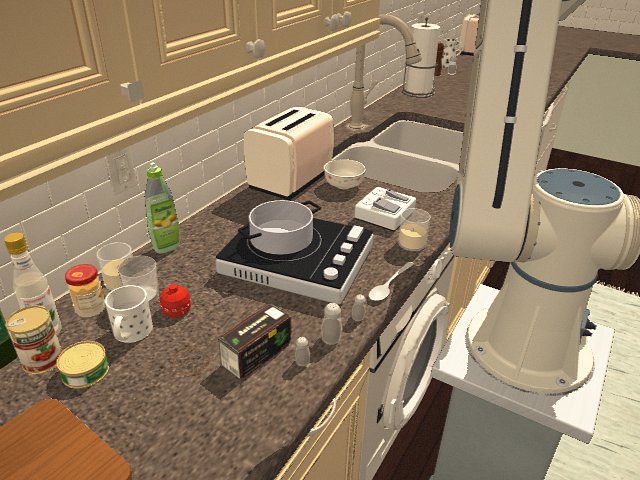

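The top view shows the hob's round key at (293,260), square keys at (312,257) and (328,254), and the bar at (350,250). The power block is at (421,245), with the wide rocker near (411,250) and the narrow one near (432,250). The candle jar (392,285) and the salt shakers stand in front of the hob. Possible mix-ups are the wide rocker against the narrow one, and the round key and bar against the squares. I'll check these in one enlarged crop.

```bash
python3 -c "
from h import *
a=cv2.imread('pics/top.png')[160:310,265:465]
cv2.imwrite('pics/c1.png',cv2.resize(a,None,fx=4,fy=4,interpolation=cv2.INTER_CUBIC))"
```

```text
(no output)
```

View pics/c1.png

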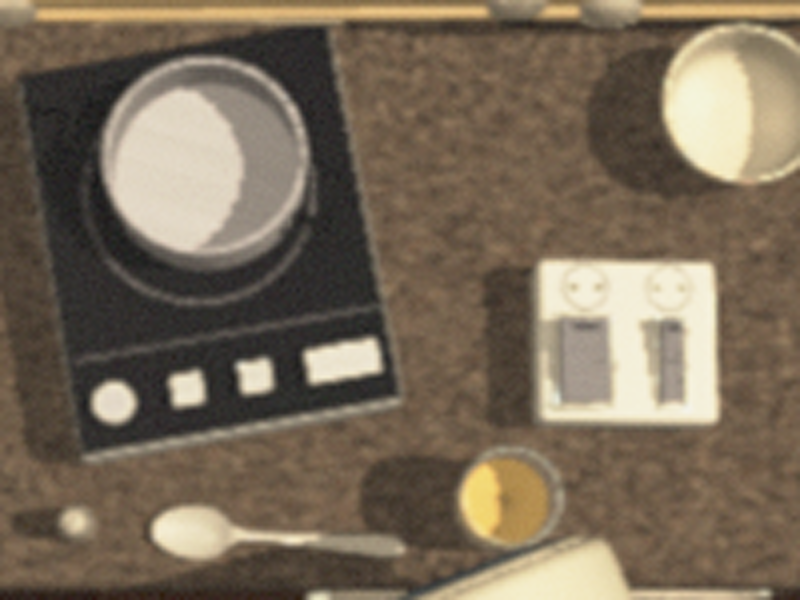

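The crop confirms the choice: round key at crop (114,402), bar at (343,360), wide rocker at (584,361), narrow rocker at (671,361). Next I measure them.

```bash
cat > m.py <<'E'
from h import *
import pickle
a=pickle.load(open('pics/top.png.pkl','rb')); c=a['color']
up=cv2.resize(c,None,fx=4,fy=4,interpolation=cv2.INTER_CUBIC)
g=up.min(2)
def blobs(m,lo,hi,z,box):
    out=[]
    n,l,s,ce=cv2.connectedComponentsWithStats(m.astype(np.uint8))
    for i in range(1,n):
        u,v=(ce[i]+.5)/4-.5
        if lo<s[i,4]<hi and box[0]<u<box[1] and box[2]<v<box[3]:
            cnt=cv2.findContours((l==i).astype(np.uint8),cv2.RETR_EXTERNAL,cv2.CHAIN_APPROX_NONE)[0][0][:,0]
            P=np.array([onz(a,*((q+.5)/4-.5),z)[:2] for q in cnt],np.float32)
            r=cv2.minAreaRect(P)
            out.append((np.round([u,v],1),np.round(onz(a,u,v,z)),np.round(r[0]),np.round(r[1]),round(r[2],1)));print(*out[-1])
print('keys');K=blobs(g>150,400,8000,72,(284,362,240,270))
d=K and None
print('block');blobs(g>130,5000,60000,48,(395,450,220,270))
hsv=cv2.cvtColor(up,cv2.COLOR_RGB2HSV)
print('rock');blobs((hsv[...,1]<60)&(hsv[...,2]>90)&(hsv[...,2]<175),400,9000,62,(400,445,235,265))
E
python3 m.py
```

```text
keys
[350.3 249.8] [ 462. -103.   72.] [ 462. -103.] [27. 56.] 9.8
[328.4 253.6] [450. -35.  72.] [450. -34.] [24. 24.] 7.6
[311.4 256.8] [441.  18.  72.] [440.  18.] [24. 24.] 9.9
[293.  260.1] [430.  75.  72.] [430.  75.] [30. 30.] 44.9
block
[421.8 245. ] [ 480. -329.   48.] [ 481. -328.] [141. 131.] 88.8
rock
[409.5 249.4] [ 464. -288.   62.] [ 464. -287.] [67. 45.] 0.9
[431.7 249. ] [ 465. -357.   62.] [ 464. -358.] [63. 28.] 7.3
```

Request:
{"name": "carry_out", "arguments": {"targets": "0 0 0 0 0 0.126; 0 0 0 0 0 0.126; 0 0 0 0 0 0.126; 1 -1.2 0 0 0 0; 2 -2.3 0 0 0 0; 2.5 -2.8 0 0 0 0; 2.5 -2.8 0 0 0 0; 2.5 -2.8 0 0 0 0; 2.5 -2.8 0 0 0 0; 2.5 -2.8 0 0 0 0", "hand": 0}}

```text
t: 1.1
ee_pos: [387.0, -403.3, 231.2]
tcp_rot: [-3.141, -0.007, 0.0]
ft_force: [1.0, -0.5, 0.9]
width: -0.3
grip_force: 0.0
```

Request:
{"name": "carry_out", "arguments": {"targets": "2.5 -2.8 0 0 0 0; 2.5 -2.8 0 0 0 0; 2.5 -2.8 0 0 0 0; 2 -2.3 2 0 0 0; 1 -1.2 2 0 0 0; 0 0 3 0 0 0; 0 0 2 0 0 0; 0 0 0 0 0 0; 0 0 0 0 0 0; 0 0 0 0 0 0"}}

```text
t: 2.1
ee_pos: [491.6, -286.7, 142.6]
tcp_rot: [3.141, 0.003, 0.002]
ft_force: [-0.3, -0.7, 0.4]
width: -0.3
grip_force: 0.0
```

```bash
cat >> h.py <<'E'
def wproj(im,p):
    s=im['s']; q=R.from_rotvec(s['tcp_rot']).inv().apply(np.asarray(p)-s['ee_pos'])
    H=np.linalg.inv(im['hand_eye']); c=H[:3,:3]@q+H[:3,3]
    x,y,z=c[0],-c[1],-c[2]; r=np.hypot(x,y); th=np.arctan2(r,z)
    return im['cx']+im['fx']*th*x/r, im['cy']+im['fy']*th*y/r
def wonz(im,u,v,z):
    s=im['s']; x=(u-im['cx'])/im['fx'];y=(v-im['cy'])/im['fy'];th=np.hypot(x,y)
    d=np.array([np.sin(th)*x/th,-np.sin(th)*y/th,-np.cos(th)])
    H=im['hand_eye'];Q=R.from_rotvec(s['tcp_rot'])
    o=Q.apply(H[:3,3])+s['ee_pos'];d=Q.apply(H[:3,:3]@d)
    return o+d*(z-o[2])/d[2]
E
python3 -c "
from h import *
im=grab('wrist','w1.png')
c=im['color'][:,:,::-1].copy()
for n,p in dict(push=(484,-291,65),piv=(463,-291,60),nar=(463,-360,60),rnd=(430,75,72),bar=(462,-103,72),blk=(481,-328,48)).items():
    q=wproj(im,p);print(n,np.round(q)); cv2.drawMarker(c,tuple(int(round(t)) for t in q),(0,0,255),0,8,1)
cv2.imwrite('pics/w1m.png',c)"
```

```text
push [327. 262.]
piv [327. 289.]
nar [428. 288.]
rnd [-40. 306.]
bar [ 74. 289.]
blk [381. 257.]
```

View pics/w1m.png

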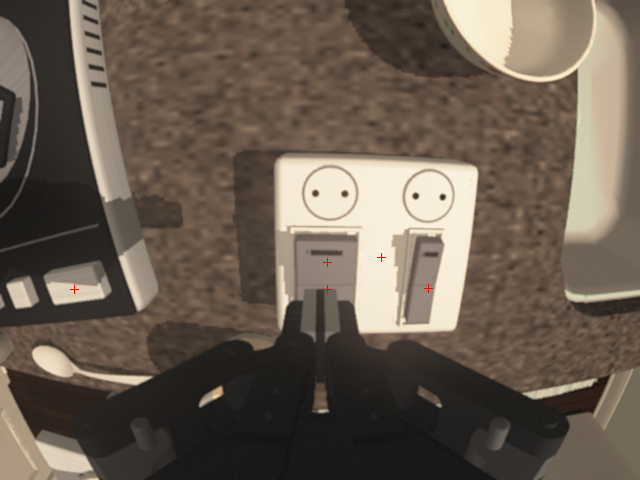

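The wrist view confirms the wide rocker: its raised face spans columns 295–358 with the pivot ridge at row 289, where the markers fall, and the narrow one is at (428,288). Now I push it down.

Request:
{"name": "carry_out", "arguments": {"targets": "-0.4 0.4 2 0 0 0; 0 0 2 0 0 0; 0 0 2 0 0 0; 0 0 0.6 0 0 0; 0 0 0.3 0 0 0; 0 0 0.2 0 0 0; 0 0 0.2 0 0 0; 0 0 0.2 0 0 0; 0 0 0 0 0 0; 0 0 0 0 0 0"}}

```text
t: 3.15
ee_pos: [487.0, -290.6, 66.5]
tcp_rot: [3.141, 0.001, 0.0]
ft_force: [0.6, 0.4, 0.6]
width: -0.4
grip_force: 0.0
```

Request:
{"name": "carry_out", "arguments": {"targets": "0 0 0.15 0 0 0; 0 0 0.15 0 0 0; 0 0 0.15 0 0 0; 0 0 0.15 0 0 0; 0 0 0 0 0 0; 0 0 0 0 0 0"}}

```text
t: 3.75
ee_pos: [486.7, -290.4, 60.1]
tcp_rot: [-3.141, -0.001, 0.001]
ft_force: [-0.5, 0.4, 1.4]
width: 0.2
grip_force: 0.5
```

Request:
{"name": "carry_out", "arguments": {"targets": "0 0 0.1 0 0 0; 0 0 0.1 0 0 0; 0 0 0.1 0 0 0; 0 0 0 0 0 0; 0 0 0 0 0 0"}}

```text
t: 4.25
ee_pos: [486.6, -290.4, 57.2]
tcp_rot: [-3.141, -0.001, 0.001]
ft_force: [-1.4, -0.2, 4.2]
width: -0.4
grip_force: 2.0
```

Request:
{"name": "carry_out", "arguments": {"targets": "0 0 0.1 0 0 0; 0 0 0.1 0 0 0; 0 0 0 0 0 0; 0 0 0 0 0 0"}}

```text
t: 4.65
ee_pos: [486.7, -290.5, 56.7]
tcp_rot: [3.142, 0.001, -0.001]
ft_force: [-6.4, 3.3, 21.5]
width: 0.3
grip_force: 10.5
```

Request:
{"name": "carry_out", "arguments": {"targets": "0 0 -0.5 0 0 0; 0 0 -2 0 0 0; 0 0 -3 0 0 0; 0 0 -3 0 0 0; 0 0 0 0 0 0; 0 0 0 0 0 0"}}

```text
t: 5.25
ee_pos: [487.1, -290.5, 140.5]
tcp_rot: [3.141, 0.001, 0.001]
ft_force: [-0.5, 0.3, -0.8]
width: 0.1
grip_force: 0.0
```

```bash
python3 -c "
from h import *
im=grab('wrist','w2.png')
a=cv2.imread('pics/w1.png')[140:340,260:490];c=im['color'][140:340,260:490,::-1]
cv2.imwrite('pics/w2c.png',cv2.resize(np.hstack([a,c]),None,fx=1.7,fy=1.7))"
```

```text
(no output)
```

View pics/w2c.png

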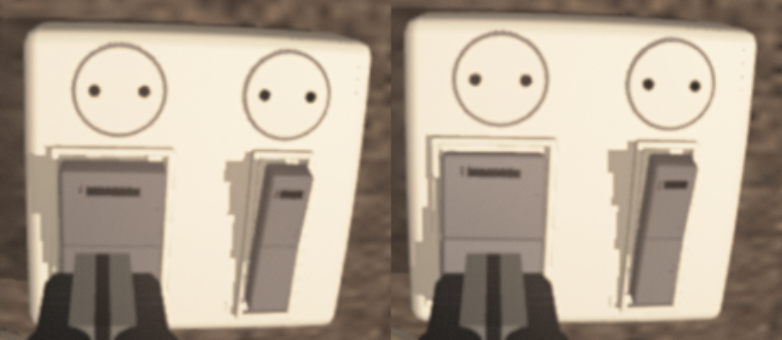

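The wide rocker's far end has sunk below its frame at crop (493,155), while the narrow rocker is unchanged. Next is the round key.

Request:
{"name": "carry_out", "arguments": {"targets": "-0.7 -2 -0.5 0 0 0; -0.7 -4 -0.5 0 0 0; -0.7 -4.2 0 0 0 0; -0.7 -4.2 0 0 0 0; -0.7 -4.2 0 0 0 0; -0.7 -4.2 0 0 0 0; -0.7 -4.2 0 0 0 0; -0.7 -4.2 0 0 0 0; -0.1 -3.4 0 0 0 0; 0 -1.95 0 0 0 0"}}

```text
t: 6.3
ee_pos: [428.1, 77.0, 149.0]
tcp_rot: [3.142, 0.004, -0.004]
ft_force: [0.5, -0.8, 0.8]
width: 0.0
grip_force: 0.0
```

Request:
{"name": "carry_out", "arguments": {"targets": "0 0 1.5 0 0 0; 0 0 1.5 0 0 0; 0 0 0 0 0 0; 0 0 0 0 0 0"}}

```text
t: 6.7
ee_pos: [428.8, 74.8, 119.5]
tcp_rot: [3.141, 0.001, -0.004]
ft_force: [-0.5, 0.3, 0.8]
width: 0.3
grip_force: 0.0
```

```bash
python3 -c "
from h import *
im=grab('wrist','w3.png')
c=im['color'][:,:,::-1].copy()
for n,p in dict(rnd=(430,75,72),bar=(462,-103,72),sa=(440,18,72)).items():
    q=wproj(im,p);print(n,np.round(q)); cv2.drawMarker(c,tuple(int(round(t)) for t in q),(0,0,255),0,8,1)
cv2.imwrite('pics/w3m.png',c)
print(readout.get_state()['ee_pos'])"
```

```text
rnd [320. 266.]
bar [596. 215.]
sa [423. 249.]
[429.32982703  74.81353645 120.05245182]
```

View pics/w3m.png

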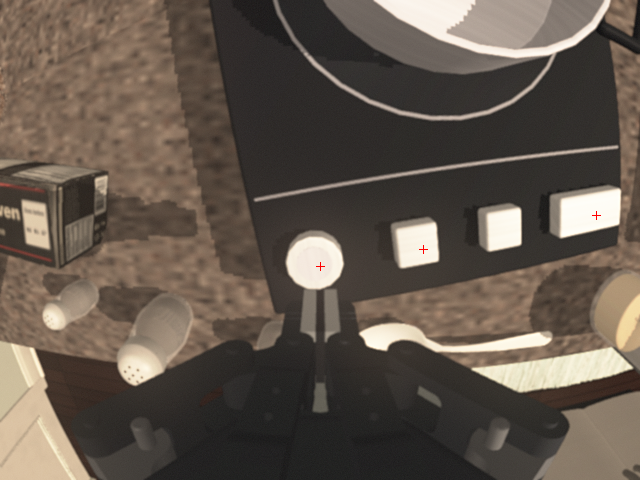

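The wrist view shows the round key's top at (314,261), against a prediction of (320,266). That is about 3 mm further in +x and +y, so I correct for it and press.

Request:
{"name": "carry_out", "arguments": {"targets": "0.3 -0.3 1.5 0 0 0; 0 0 1.5 0 0 0; 0 0 1 0 0 0; 0 0 0.3 0 0 0; 0 0 0.2 0 0 0; 0 0 0.2 0 0 0; 0 0 0 0 0 0; 0 0 0 0 0 0"}}

```text
t: 7.55
ee_pos: [432.8, 78.0, 73.6]
tcp_rot: [-3.141, -0.001, -0.001]
ft_force: [-0.2, 0.4, -0.2]
width: -0.1
grip_force: 0.0
```

Request:
{"name": "carry_out", "arguments": {"targets": "0 0 0.15 0 0 0; 0 0 0.15 0 0 0; 0 0 0.1 0 0 0; 0 0 0 0 0 0; 0 0 0 0 0 0"}}

```text
t: 8.05
ee_pos: [432.6, 78.0, 69.3]
tcp_rot: [3.142, 0.001, 0.0]
ft_force: [-0.0, 0.6, 0.1]
width: 0.2
grip_force: 0.3
```

Request:
{"name": "carry_out", "arguments": {"targets": "0 0 0.15 0 0 0; 0 0 0.1 0 0 0; 0 0 0.1 0 0 0; 0 0 0 0 0 0; 0 0 0 0 0 0"}}

```text
t: 8.55
ee_pos: [432.7, 78.0, 66.0]
tcp_rot: [-3.142, -0.001, -0.0]
ft_force: [-0.0, -0.1, 7.4]
width: 0.1
grip_force: 3.6
```

Request:
{"name": "carry_out", "arguments": {"targets": "0 0 0.1 0 0 0; 0 0 0 0 0 0; 0 0 0 0 0 0"}}

```text
t: 8.85
ee_pos: [432.8, 78.0, 65.8]
tcp_rot: [-3.142, -0.001, -0.0]
ft_force: [-4.1, -0.7, 24.2]
width: -0.2
grip_force: 11.7
```

Request:
{"name": "carry_out", "arguments": {"targets": "0 0 -0.5 0 0 0; 0 0 -2 0 0 0; 0 0 -3 0 0 0; 0.4 2.5 0 0 0 0; 0.8 4.5 0 0 0 0; 0.8 4.5 0 0 0 0; 0.8 4 0 0 0 0; 0.4 2.3 0 0 0 0; 0 0 0 0 0 -0.09; 0 0 0 0 0 -0.09"}}

```text
t: 9.85
ee_pos: [464.4, -100.9, 119.4]
tcp_rot: [-3.128, -0.286, 0.001]
ft_force: [0.7, 0.5, 0.8]
width: -0.2
grip_force: 0.0
```

Request:
{"name": "carry_out", "arguments": {"targets": "0 0 0 0 0 0; 0 0 0 0 0 0"}}

```text
t: 10.05
ee_pos: [464.5, -99.9, 119.6]
tcp_rot: [-3.129, -0.28, 0.001]
ft_force: [0.5, 0.4, 0.3]
width: 0.2
grip_force: 0.0
```

```bash
python3 -c "
from h import *
im=grab('wrist','w4.png')
c=im['color'][:,:,::-1].copy()
for n,p in dict(rnd=(433,78,66),bar=(465,-100,72),sb=(453,-31,72)).items():
    q=wproj(im,p);print(n,np.round(q)); cv2.drawMarker(c,tuple(int(round(t)) for t in q),(0,0,255),0,8,1)
cv2.imwrite('pics/w4m.png',c)
print(readout.get_state()['ee_pos'])"
```

```text
rnd [ 56. 259.]
bar [321. 268.]
sb [198. 266.]
[464.55227455 -99.81242707 119.64451388]
```

View pics/w4m.png

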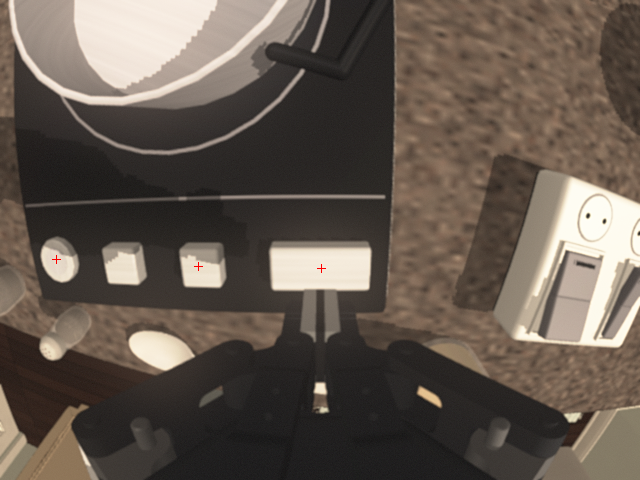

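The bar's top is centred at (321,263), within 3 mm of the prediction of (321,268), and the tool is lined up with it. The round key at (58,260) sits visibly lower than the squares. Now I press the bar.

Request:
{"name": "carry_out", "arguments": {"targets": "0.2 0 1.5 0 0 0; 0 0 1.5 0 0 0; 0 0 1 0 0 0; 0 0 0.4 0 0 0; 0 0 0.2 0 0 0; 0 0 0 0 0 0; 0 0 0 0 0 0"}}

```text
t: 10.8
ee_pos: [467.0, -99.7, 74.2]
tcp_rot: [3.129, 0.283, 0.001]
ft_force: [-0.2, -0.1, -0.2]
width: 0.4
grip_force: 0.0
```

Request:
{"name": "carry_out", "arguments": {"targets": "0 0 0.2 0 0 0; 0 0 0.2 0 0 0; 0 0 0.2 0 0 0; 0 0 0.15 0 0 0; 0 0 0.1 0 0 0; 0 0 0 0 0 0"}}

```text
t: 11.4
ee_pos: [467.2, -99.8, 65.9]
tcp_rot: [3.129, 0.284, 0.001]
ft_force: [-0.8, -0.1, 11.4]
width: 0.3
grip_force: 5.7
```

Request:
{"name": "carry_out", "arguments": {"targets": "0 0 0.05 0 0 0; 0 0 0 0 0 0; 0 0 0 0 0 0; 0 0 0 0 0 0; 0 0 0 0 0 0; 0 0 0 0 0 0; 0 0 0 0 0 0; 0 0 0 0 0 0; 0 0 0 0 0 0; 0 0 0 0 0 0"}}

```text
t: 12.4
ee_pos: [467.2, -99.8, 65.8]
tcp_rot: [3.128, 0.283, 0.002]
ft_force: [-3.2, 0.9, 18.0]
width: 0.1
grip_force: 8.9
```

Request:
{"name": "carry_out", "arguments": {"targets": "0 0 0 0 0 0; 0 0 0 0 0 0; 0 0 0 0 0 0; 0 0 0 0 0 0; 0 0 0 0 0 0; 0 0 0 0 0 0; 0 0 0 0 0 0; 0 0 0 0 0 0; 0 0 -1 0 0 0; 0 0 -2 0 0 0"}}

```text
t: 13.4
ee_pos: [465.4, -99.4, 94.1]
tcp_rot: [-3.128, -0.284, 0.005]
ft_force: [-0.1, -0.4, 0.3]
width: 0.1
grip_force: 0.0
```

Request:
{"name": "carry_out", "arguments": {"targets": "0 0 -3 0 0 0; 0 0 -3 0 0 0; 0 0 -2 0 0 0; 0 0 0 0 0 0; 0 0 0 0 0 0; 0 0 0 0 0 0"}}

```text
t: 14.0
ee_pos: [465.8, -99.4, 173.7]
tcp_rot: [-3.128, -0.284, 0.003]
ft_force: [-0.5, 0.1, -1.2]
width: 0.3
grip_force: 0.0
```

```bash
python3 -c "
from h import *
im=grab('wrist','w5.png')"
```

```text
(no output)
```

View pics/w5.png

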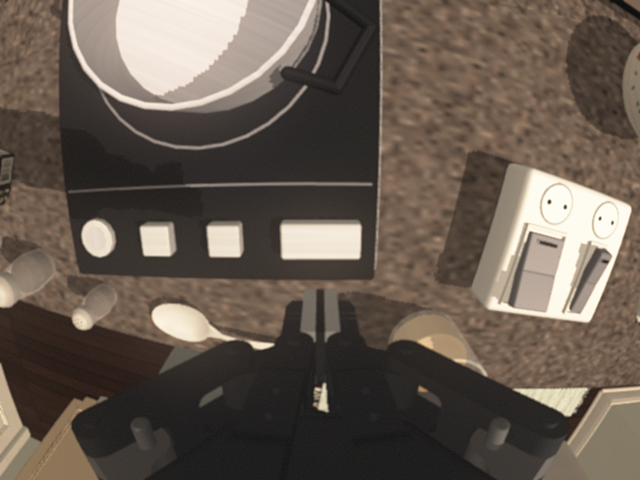

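The last picture shows the bar back up at (320,240), the round key low at (98,238), the wide rocker on at (538,270), and nothing disturbed. I hand the job in.

```bash
python3 -c "
from h import *
print(job.finish_job())"
```

```text
the job is handed in; nothing more can be done
None
```

I switched the wide rocker on, pressed the round key fully down (it stayed down), then held the bar key down for about 2 s and let it spring back. I handed the job in at about 14 s with nothing else disturbed; the interface gave no verdict.

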